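# Fasten the shaker's service cover

### The job

One of the two quarter-turn studs on the shaker unit's service cover is still open: its slot runs crosswise to the line joining the two studs. Take the black-handled key from its holder, set its blade in that stud's slot, press it in gently and turn it a quarter turn clockwise until it drops into its catch, then stand the key back in its holder. Leave the other stud fastened, keep the fingers off the studs and do not disturb the flasks and the wash bottle.

Things in the scene. Friction and masses are not known exactly. Their poses are not given: they have to be found in the camera images.
- key_grip (a point): Loose key, about 0.15 kg, standing upright in its holder: a black plastic handle bar 60 mm long (the key's x), 16 mm thick (its y), 30 mm tall, over a steel shank 24 mm in diameter, 38 mm long, ending in a flat blade 24 mm wide (along x), 4 mm thick (along y), 13 mm long. This point is the centre of the handle, 66 mm above the blade's lower edge; z points up the key. It may be gripped across the 16 mm thickness. A half turn of the key makes no difference.
- key_tip (a point): Middle of the lower edge of the key's blade, 66 mm below the handle's centre; same axes as key_grip.
- holder_hole0 (a point): Centre of the mouth of the key holder, a fixed grey block 70 x 70 x 40 mm on the bench. The round hole is 27 mm wide, 32 mm deep, with a slightly chamfered rim; at home the blade stands on its floor, so the tip is 32 mm below this point. z points up. The key may stand in it at any yaw.
- boss_stud: The open stud's fixed surround: a dark steel ring 68 mm across and 10 mm tall on top of the grey shaker unit (240 x 260 mm, its cover 88 mm above the bench); origin on the cover at the ring's centre, z up; y runs along the line joining the two studs, x crosswise to it. The studs are 160 mm apart and may change places.
- stud_seat (a point): Nominal middle of the open stud's slot floor, fixed on the ring's axis 14 mm above the cover; axes as the ring. The head: steel, 36 mm across; slot through its middle 6 mm wide, 10 mm deep, open-ended. The stud floats, so its axis starts up to 6.5 mm off along y, 3 mm along x, and up to 4 mm higher or lower: find the slot by feel. It yields sideways, to 7 mm along y and 5 along x, under some 3 N.
- stud (a joint): Turn of the open stud in rad, clockwise from above. At 0 its slot lies along the ring's x, at 1.57 along y; starts at -0.35 to 0.2. It passes 0.28 only while pressed in more than 5 mm. Catch at 1.47 to 1.70 (end stop): as the pressure is taken off it springs up to a press of 1 to 2 mm and is locked. Let go between, it stays 4 to 5 mm in, not locked. Needs about 0.15 to 0.3 Nm.
- stud_press (a joint): How far the open stud is pressed in, in m: 0 when standing free, 0.0075 at its hard stop. Its spring takes 4 N to start and 1 N more per mm (10 N at 5 mm, 12 N at the stop). The key must not push on the stud or its ring with more than 25 N.
- boss_mate: The same ring round the other stud, which is alike but already fastened: its slot runs along the line joining the studs and its head is 1 to 2 mm further in.
- key: The key as a whole; origin and axes as key_tip.
- mate (a joint): Turn of the fastened stud in rad, about 1.57 (locked).
- flask_a: Conical glass flask, 66 mm across, 110 mm tall, on the bench; origin under its centre.
- flask_b: A second flask, alike.
- wash_bottle: White wash bottle with a red spout, 66 mm across, 172 mm tall, on the bench; origin under its centre.
Not all that is in view belongs to the job. Of the things that look like the key, the largest one is meant.

How it is judged:
By the outcome, as a careful person would: the job done as asked, in the order asked, and still so for the second after the job is handed in, with the robot touching nothing.
It also fails if it takes over 72 s, if anything falls off the work surface, if the arm or the gripper's body presses on something with over 40 N, if the wrist force passes 120 N, or if a joint passes its speed limit or range.

### The arm

A 6-joint arm with a two-finger parallel gripper is mounted at the origin on the work surface. World frame = base frame: x ahead of the robot, y to its left, z up, the work surface at z = 0. Lengths are in m, angles in rad, forces in N, time in s.
With the tool pointing down it reaches from about 0.3 to 0.875 m from the base axis. Payload 6.4 kg.
Tool frame: the origin (TCP) lies between the finger pads; the fingertips stand 8 mm ahead of it and the grasp point (between the pads) lies 11 mm behind it; z points along the fingers, y is the direction in which the jaws open and shut (so a half turn about z gives the same grasp; the last joint's range is limited). The gripper opens to 85 mm and grips with 20 to 120 N. Pads are 22 mm wide; open, the fingers measure 114 mm over their backs; the gripper's body (76 mm by 85 mm) begins 54 mm behind the grasp point. The pads swing forward as they close: fully open they stand 13 mm farther back than shut.
Start: joints at [1.03, 0.181, 1.607, -0, 1.354, -0.206], TCP at [0.189, 0.543, 0.239] pointing down, gripper open.
Joint ranges: [-2.99, 2.99], [-0.89, 2.07], [0.3, 2.58], [-1.14, 4.28], [0, 2.63], [-3.12, 3.12]. Speed limits (rad/s): [2.57, 2.57, 3.01, 3.14, 3.14, 3.14].

### API

Orientations are given as a unit quaternion [w, x, y, z].
In Python, from bench import monitor, viewer, workorder, spotter gives the robot as it stands. The module is installed in compiled form; this text tells all that it offers.
- The arm moves only by the tool move_arm, never from a script. Its argument "motion" is a list of rows, each a list of 3 entries, a list of its own where there are three numbers: the shift along the tool's x, y, z in units of 60 mm (1.0 is 60 mm), then the turn, a rotation vector about the tool's x, y, z in units of 8 degrees (1.0 is 8 degrees), then the opening in per cent of the stroke, from 0 (shut) to 100 (fully open). In form: [[[dx, dy, dz], [rx, ry, rz], grip], ...]. A call has 1 to 10 rows; each row is the pose to reach, as a shift and turn from the pose commanded when the call began, along the tool's axes at that moment; what a row does not reach only later rows make up. A row lasts 1/8 s, in which the tool goes at most 62.5 mm and 10.7 degrees, less where a joint would pass 70% of its speed; a pose out of reach is approached as far as the arm can. A call with a gripper value outside its range is refused whole. The fingers move at their own pace and stop on an object; the grip force is fixed at half the most. Time passes only in rows, so rows that repeat a pose let the fingers close. It gives the time, the measured TCP pose, the force and the opening at its end, in the units of the state.
- monitor.get_obs(): the state, without advancing time (a new reading comes with each control period).
- viewer.camera(name): name is "scene" or "top" or "wrist"; returns the picture (400x640x3 uint8, blue, green, red); there is no depth.
- viewer.calibration(name): a dict with "fovy" (degrees; the focal length in pixels is half the picture's height over the tangent of half this angle, whatever the lens; pixels are square), "cx", "cy" (the principal point, pixels), "distortion" ([k1, k2, p1, p2, k3] as OpenCV has them; the pictures are not rectified), "extrinsics" (4x4, takes a point from camera to world coordinates). Camera axes: x right, y down, z forward; pixel columns grow to the right and rows downward; lengths in m; the calibration is good to about 2 mm. A picture is of the moment at which its call begins: read the wrist's pose just before it. calibration takes no time and is no camera call; for the wrist camera it gives the pose at the moment of the call.
- workorder.hand_in(): hands the job in, once; it reports no verdict.
Trained networks look in the newest picture that a camera, given by its name, has taken for a name from the list of things; names that differ only in an ending like _2 or _b are one class to them, and where a whole thing is asked for, a point or a joint stands for the part that bears it (a point fixed in the world has none). Each returns a list of dicts, best first, with "score" (0 to 1); they miss things now and then, are a little off and sometimes report something else, mostly with a low value. They report only what shows in the picture. A call takes as long as a camera call. They do not tell look-alikes from the thing itself.
- spotter.search_frame(camera, name): "centre" ([column, row] as shares, 0 to 1, of the picture: columns of its width, rows of its height, amid what is visible of it).
- spotter.outline_of(camera, name): "region" (400x640 bool, what is visible of it) and "centre" ([column, row] as shares, 0 to 1, of the picture: columns of its width, rows of its height, amid what is visible of it).
The state is a dict: "time_s": time; "q": joint angles; "dq": joint speeds; "joint_efforts": joint torques, N m; "eef_pos": TCP position; "eef_rot": TCP orientation; "wrist_force": force on the tool from outside, world axes, zero at the start; "torque": the same for the moment, N m; "opening": opening from 0.0 (shut) to 1.0 (fully open).
Only numpy, scipy, OpenCV 4.12 (cv2) and the standard library are available. Lean on these libraries where they do the work, as an engineer would, in place of code of your own. Each camera call takes 0.05 s, during which the arm holds its last target. There are 200 camera calls.

## Working session

There is one attempt and no reset: what is moved stays moved. The work goes in short steps, Python scripts to look and compute and a tool call to move; the robot and the scene stay as the last step left them, time stands still between calls to the robot, and variables do not carry over. Pictures are saved under pics/ and viewed, about 8 in all and at most 12, crops included, and the job is handed in when it is done.

Besides the shell and the picture viewer there is one more tool, called after ">>>" by a JSON object that holds its "op" and its "data", one argument or row to a line. move_arm: Moves the arm, as the interface text tells. Its arguments: {"type":"object","properties":{"motion":{"type":"array","items":{"type":"array"}}},"required":["motion"]}

```bash
mkdir -p pics
cat > h.py <<'E'
import numpy as np, cv2
from bench import monitor, viewer, workorder, spotter
from scipy.spatial.transform import Rotation as R
def K(c):
    f=200/np.tan(np.radians(c["fovy"])/2)
    return np.array([[f,0,c["cx"]],[0,f,c["cy"]],[0,0,1.]])
def px2w(name,uv,z,c=None):
    c=c or viewer.calibration(name)
    p=cv2.undistortPoints(np.array(uv,float).reshape(-1,1,2),K(c),np.array(c["distortion"],float)).reshape(-1,2)
    T=np.array(c["extrinsics"]); d=np.c_[p,np.ones(len(p))]@T[:3,:3].T; o=T[:3,3]
    return o+d*((z-o[2])/d[:,2])[:,None]
def w2px(name,X,c=None):
    c=c or viewer.calibration(name); T=np.linalg.inv(np.array(c["extrinsics"]))
    return cv2.projectPoints(np.array(X,float).reshape(-1,1,3),cv2.Rodrigues(T[:3,:3])[0],T[:3,3],K(c),np.array(c["distortion"],float))[0].reshape(-1,2)
E
python3 - <<'E'
from h import *
o=monitor.get_obs(); print({k:np.round(v,3) for k,v in o.items()})
for n in ["top","scene"]:
    im=viewer.camera(n); cv2.imwrite(f"pics/{n}0.png",im)
    c=viewer.calibration(n); print(n,np.round(c["extrinsics"],3).tolist())
    for t in ["key","holder_hole0","boss_stud","stud","flask_a","wash_bottle"]:
        try: print(n,t,[(np.round(np.array(r["centre"])*[640,400],1).tolist(),round(r["score"],2)) for r in spotter.search_frame(n,t)][:6])
        except Exception as e: print(t,e)
E
```

```text
{'time_s': np.float64(0.0), 'q': array([ 1.03 ,  0.182,  1.608, -0.   ,  1.354, -0.206]), 'dq': array([ 0.003, -0.001, -0.001, -0.002, -0.   ,  0.   ]), 'joint_efforts': array([ 0.0000e+00, -4.4486e+01, -3.5134e+01, -0.0000e+00,  9.0000e-03,
       -0.0000e+00]), 'eef_pos': array([0.189, 0.543, 0.238]), 'eef_rot': array([-0.   ,  0.167,  0.986, -0.001]), 'wrist_force': array([-0.684, -0.116,  0.06 ]), 'torque': array([-0.013,  0.025, -0.017]), 'opening': np.float64(1.0)}
top [[-0.005, -0.993, 0.122, 0.444], [-1.0, 0.003, -0.012, 0.028], [0.012, -0.122, -0.992, 1.062], [0.0, 0.0, 0.0, 1.0]]
top key [([427.9, 225.4], 0.63)]
top holder_hole0 [([416.2, 227.8], 0.64)]
top boss_stud [([250.4, 229.3], 0.75)]
top stud [([252.7, 232.5], 0.71)]
top flask_a [([408.9, 154.7], 0.96), ([466.2, 166.4], 0.87), ([253.0, 232.7], 0.4)]
top wash_bottle [([165.1, 204.3], 0.64), ([419.1, 227.1], 0.48)]
scene [[0.739, 0.445, -0.506, 1.224], [0.674, -0.494, 0.549, -0.678], [-0.006, -0.747, -0.665, 0.96], [0.0, 0.0, 0.0, 1.0]]
scene key [([216.4, 259.7], 0.92), ([189.2, 250.4], 0.75), ([197.0, 295.7], 0.5)]
scene holder_hole0 [([221.1, 274.3], 0.93)]
scene boss_stud [([332.8, 166.2], 0.69)]
scene stud []
scene flask_a [([284.0, 304.9], 0.69), ([228.1, 337.0], 0.63)]
scene wash_bottle [([394.9, 147.6], 0.72)]
```

View pics/top0.png

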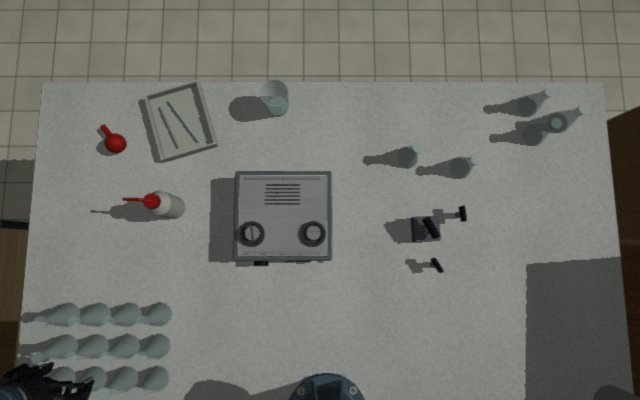

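View pics/scene0.png

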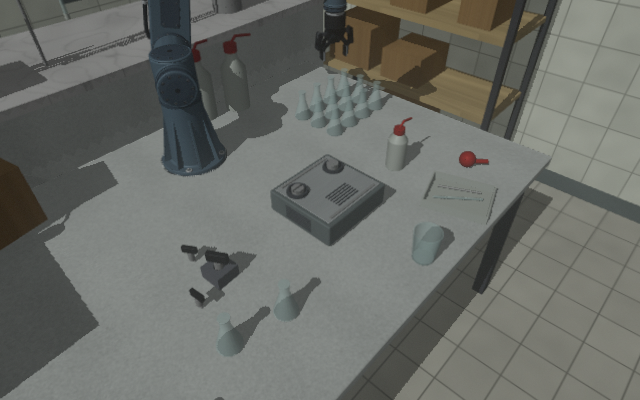

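The top view shows three key-like things: (431,226) in the holder, (462,213), and (436,265). The first looks the largest and is the one in the grey block. The studs are at (250,233) and (313,233). I'll enlarge both areas to confirm.

Run:
```python
from h import *
im=cv2.imread("pics/top0.png")
a=cv2.resize(im[205:260,225:340],None,fx=6,fy=6,interpolation=3)[:, :690]
b=cv2.resize(im[195:280,385:480],None,fx=3,fy=3,interpolation=3)
out=np.zeros((a.shape[0]+b.shape[0],690,3),np.uint8); out[:a.shape[0],:a.shape[1]]=a; out[a.shape[0]:,:b.shape[1]]=b
cv2.imwrite("pics/crop1.png",out[:600])
print("studs",px2w("top",[[250.5,233],[313,233]],.1))
print("key handle",px2w("top",[[431,226]],.085))
for t in ["key","holder_hole0","boss_stud","stud"]:
    viewer.camera("top") if t=="key" else 0
    for r in spotter.outline_of("top",t)[:4]:
        m=r["region"]; ys,xs=np.nonzero(m); (c,s,an)=cv2.minAreaRect(np.c_[xs,ys].astype(np.float32))
        z={"key":.089,"holder_hole0":.04,"boss_stud":.098,"stud":.1}[t]
        print(t,round(r["score"],2),m.sum(),np.round(c,1),np.round(s,1),round(an,1),px2w("top",[c],z).round(4))
```

```text
studs [[0.48631128 0.195881   0.1       ]
 [0.48562057 0.03437581 0.1       ]]
key handle [[ 0.50331531 -0.27783418  0.085     ]]
key 0.64 221 [428.7 228.6] [23.  12.3] 58.4 [[ 0.4963 -0.2703  0.089 ]]
holder_hole0 0.89 568 [424.5 228.5] [27. 29.] 90.0 [[ 0.4992 -0.2736  0.04  ]]
boss_stud 0.66 171 [312.5 232.5] [13. 13.] 90.0 [[0.487  0.0357 0.098 ]]
boss_stud 0.63 526 [250.5 233.5] [25. 25.] 90.0 [[0.4851 0.1962 0.098 ]]
stud 0.76 182 [252. 233.] [14. 14.] 90.0 [[0.4863 0.192  0.1   ]]
```

View pics/crop1.png

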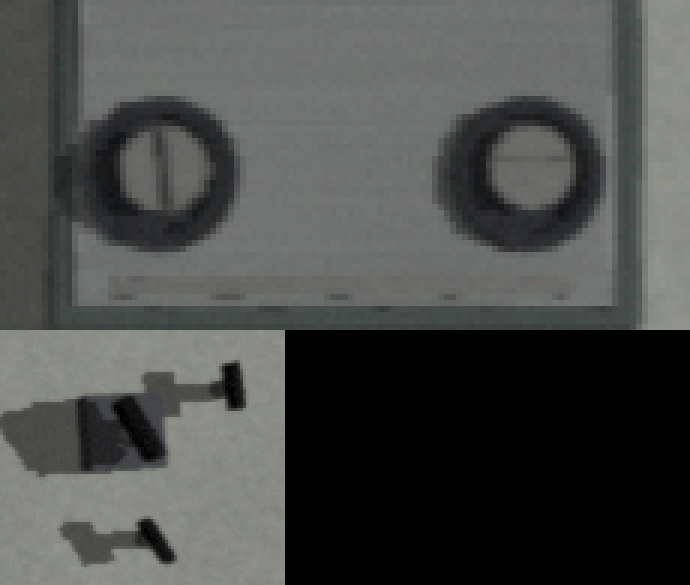

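Confirmed: the key meant is in the block at (431,228), because it has the longest handle and is the only one in a holder. The left stud (250,233) is open, with its slot along world x. The right one is fastened. I'll go above the key.

>>> {"op": "move_arm", "data": {
  "motion": [
    [[-6,-7.2,-0.5],[0,0,-4],50],
    [[-6,-7.2,-0.5],[0,0,-4],50],
    [[-6,-7.2,-0.5],[0,0,-4],50],
    [[-6,-7.2,-0.5],[0,0,-4],50],
    [[-6,-7.2,-0.5],[0,0,-4],50],
    [[-6,-7.2,-0.5],[0,0,-4],50],
    [[-6,-7.2,-0.5],[0,0,-4],50],
    [[-6,-7.2,-0.5],[0,0,-4],50],
    [[-6,-7.2,-0.5],[0,0,-4],50],
    [[-6,-7.2,-0.5],[0,0,-4],50]
  ]
}}

```text
time_s: 2.2
eef_pos: [0.3879, 0.0135, 0.2698]
eef_rot: [0.0, -0.109, 0.994, -0.0]
wrist_force: [0.4, 0.5, -0.2]
opening: 0.5
```

```bash
cat >> h.py <<'E'
def go(target,psi):
    "world TCP target and tool-y yaw (deg) -> shift/turn units from measured pose"
    o=monitor.get_obs(); w,x,y,z=o["eef_rot"]; r=R.from_quat([x,y,z,w])
    ps=np.radians(psi); Y=np.array([np.cos(ps),np.sin(ps),0]); Z=np.array([0,0,-1.]); 
    rt=R.from_matrix(np.c_[np.cross(Y,Z),Y,Z])
    print("t",round(float(o["time_s"]),2),"pos",np.round(o["eef_pos"],4),"psi",np.round(np.degrees(np.arctan2(*r.as_matrix()[[1,0],1])),2),
     "shift",np.round(r.inv().apply(np.array(target)-o["eef_pos"])/.06,3),"turn",np.round((r.inv()*rt).as_rotvec(degrees=True)/8,3),"F",np.round(o["wrist_force"],2),"M",np.round(o["torque"],3),"op",round(float(o["opening"]),3),"q6",round(float(o["q"][5]),2))
E
python3 -c "
from h import *
go([.503,-.278,.27],120)"
```

```text
t 2.2 pos [0.3879 0.0135 0.2698] psi 102.49 shift [-8.220e-01 -5.158e+00  3.000e-03] turn [-0.009  0.005 -2.188] F [ 0.4   0.46 -0.21] M [-0.035  0.007 -0.059] op 0.5 q6 -2.06
```

>>> {"op": "move_arm", "data": {
  "motion": [
    [[-0.8,-5.1,0.3],[0,0,-2.2],50],
    [[-0.8,-5.1,0.3],[0,0,-2.2],50],
    [[-0.8,-5.1,0.3],[0,0,-2.2],50],
    [[-0.8,-5.1,0.3],[0,0,-2.2],50],
    [[-0.8,-5.1,0.3],[0,0,-2.2],50],
    [[-0.8,-5.1,0.3],[0,0,-2.2],50],
    [[-0.8,-5.1,0.3],[0,0,-2.2],50]
  ]
}}

```text
time_s: 3.08
eef_pos: [0.5017, -0.2698, 0.2506]
eef_rot: [-0.0, -0.262, 0.965, 0.001]
wrist_force: [0.0, -0.2, 0.3]
opening: 0.5
```

Run:
```python
from h import *
go([.503,-.278,.15],120)
c=viewer.calibration("wrist"); im=viewer.camera("wrist"); cv2.imwrite("pics/w1.png",im); print(np.round(c["extrinsics"],3).tolist())
for t in ["key","holder_hole0"]:
    for r in spotter.outline_of("wrist",t)[:4]:
        m=r["region"]; ys,xs=np.nonzero(m); (cc,s,an)=cv2.minAreaRect(np.c_[xs,ys].astype(np.float32))
        print(t,round(r["score"],2),m.sum(),np.round(cc,1),np.round(s,1),round(an,1),px2w("wrist",[cc],.089 if t=="key" else .04,c).round(4))
```

```text
t 3.08 pos [ 0.5017 -0.2698  0.2506] psi 120.44 shift [ 0.05  -0.132  1.677] turn [ 0.014 -0.001  0.054] F [ 0.04 -0.25  0.32] M [-0.009 -0.004 -0.053] op 0.5 q6 -2.8
[[-0.506, 0.824, 0.254, 0.435], [0.862, 0.483, 0.152, -0.308], [0.003, 0.295, -0.955, 0.384], [0.0, 0.0, 0.0, 1.0]]
key 0.79 841 [343.  61.] [52. 20.] 90.0 [[ 0.4051 -0.3022  0.089 ]]
key 0.75 904 [202.4 153. ] [25.3 48.2] 24.0 [[ 0.5278 -0.367   0.089 ]]
key 0.68 1309 [308. 173.] [70. 22.] 90.0 [[ 0.4975 -0.2808  0.089 ]]
holder_hole0 0.95 3615 [309.1 162.7] [71.7 71.8] 27.7 [[ 0.4981 -0.2805  0.04  ]]
```

View pics/w1.png

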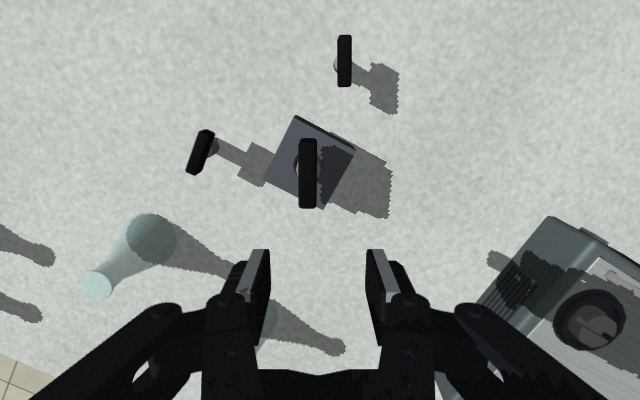

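Wrist view: the big key is at (308,173) in the block, the fastened small ones at (343,61) and (202,153), and the grip axis is already aligned. I'll descend partway and re-measure.

>>> {"op": "move_arm", "data": {
  "motion": [
    [[0.15,-0.12,0.8],[0,0,0],50],
    [[0.15,-0.12,1.5],[0,0,0],50],
    [[0.15,-0.12,1.5],[0,0,0],50],
    [[0.15,-0.12,1.5],[0,0,0],50]
  ]
}}

```text
time_s: 3.72
eef_pos: [0.4985, -0.2816, 0.1634]
eef_rot: [0.001, -0.263, 0.965, -0.001]
wrist_force: [0.2, -0.5, 0.7]
opening: 0.498
```

Run:
```python
from h import *
c=viewer.calibration("wrist"); im=viewer.camera("wrist"); cv2.imwrite("pics/w2.png",im)
g=cv2.cvtColor(im,cv2.COLOR_BGR2GRAY)
for t in ["key","holder_hole0"]:
    for r in spotter.outline_of("wrist",t)[:4]:
        m=r["region"]; ys,xs=np.nonzero(m); (cc,s,an)=cv2.minAreaRect(np.c_[xs,ys].astype(np.float32))
        print(t,round(r["score"],2),m.sum(),np.round(cc,1),np.round(s,1),round(an,1),px2w("wrist",[cc],.089 if t=="key" else .04,c).round(4))
# black handle
n,l,st,ce=cv2.connectedComponentsWithStats((g<45).astype(np.uint8))
for i in range(1,n):
    if st[i,4]>800:
        ys,xs=np.nonzero(l==i); cc,s,an=cv2.minAreaRect(np.c_[xs,ys].astype(np.float32)); print("blk",st[i],np.round(cc,1),np.round(s,1),round(an,1),px2w("wrist",[cc],.089,c).round(4))
go([.4975,-.2808,.072],120.4)
```

```text
key 0.77 1587 [180.7 184.7] [34.  63.2] 20.0 [[ 0.5224 -0.365   0.089 ]]
key 0.73 1571 [363.8  63.4] [27.5 71.2] 1.1 [[ 0.4063 -0.3055  0.089 ]]
key 0.56 2519 [317.  214.5] [95. 32.] 90.0 [[ 0.4966 -0.2827  0.089 ]]
holder_hole0 0.82 6497 [319.5 194.4] [93.  96.3] 27.1 [[ 0.4967 -0.2806  0.04  ]]
blk [ 356   28   22   71 1356] [366.4  62.9] [20.2 70.1] 0.9 [[ 0.4054 -0.3044  0.089 ]]
blk [ 156  153   39   60 1267] [175.7 182.9] [22.8 62. ] 18.4 [[ 0.5229 -0.3682  0.089 ]]
blk [ 298  167   40   95 2359] [318.1 213.9] [95.2 35.6] 82.4 [[ 0.4959 -0.2823  0.089 ]]
blk [   29   249   611   151 43773] [334. 324.] [150. 610.] 90.0 [[ 0.5609 -0.2311  0.089 ]]
t 3.88 pos [ 0.4988 -0.2823  0.1638] psi 120.45 shift [0.008 0.039 1.53 ] turn [-0.028  0.01   0.006] F [0.15 0.11 0.26] M [-0.01   0.019 -0.015] op 0.501 q6 -2.82
```

View pics/w2.png

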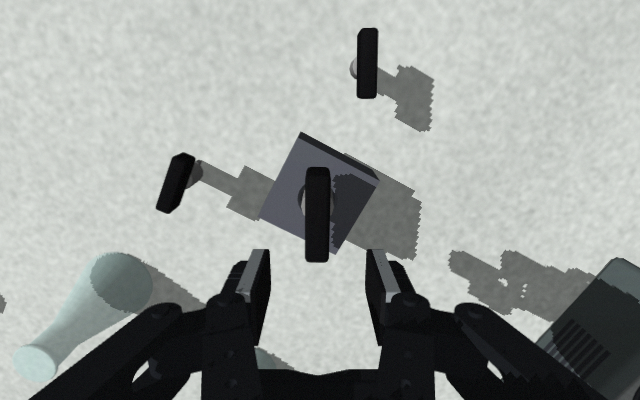

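>>> {"op": "move_arm", "data": {
  "motion": [
    [[0.02,0.03,0.7],[0,0,0],45],
    [[0.02,0.03,1.2],[0,0,0],45],
    [[0.02,0.03,1.5],[0,0,0],45],
    [[0.02,0.03,1.53],[0,0,0],45],
    [[0.02,0.03,1.53],[0,0,0],45]
  ]
}}

```text
time_s: 4.5
eef_pos: [0.4964, -0.2814, 0.0708]
eef_rot: [0.001, -0.262, 0.965, -0.001]
wrist_force: [-0.3, 0.0, 0.3]
opening: 0.454
```

>>> {"op": "move_arm", "data": {
  "motion": [
    [[0,0,0],[0,0,0],0],
    [[0,0,0],[0,0,0],0],
    [[0,0,0],[0,0,0],0],
    [[0,0,0],[0,0,0],0],
    [[0,0,0],[0,0,0],0]
  ]
}}

```text
time_s: 5.12
eef_pos: [0.4966, -0.2817, 0.071]
eef_rot: [0.001, -0.262, 0.965, -0.001]
wrist_force: [-1.2, -0.2, 6.0]
opening: 0.177
```

Run:
```python
from h import *
go([.4967,-.2812,.072],120.4)
cv2.imwrite("pics/w3.png",viewer.camera("wrist"))
```

```text
t 5.12 pos [ 0.4966 -0.2817  0.071 ] psi 120.42 shift [-0.006  0.006 -0.017] turn [-0.021  0.006  0.002] F [-1.21 -0.16  6.02] M [-0.079 -0.045 -0.001] op 0.177 q6 -2.83
```

View pics/w3.png

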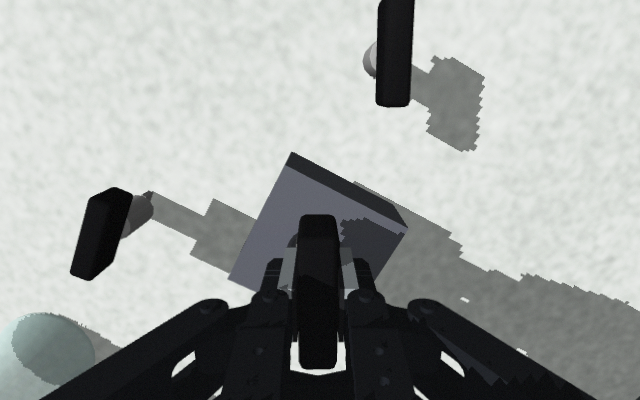

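>>> {"op": "move_arm", "data": {
  "motion": [
    [[0,0,-0.15],[0,0,0],0],
    [[0,0,-0.35],[0,0,0],0],
    [[0,0,-0.7],[0,0,0],0],
    [[0,0,-1.2],[0,0,0],0],
    [[0,0,-1.8],[0,0,0],0],
    [[0,0,-2.2],[0,0,0],0],
    [[0,0,-2.2],[0,0,0],0],
    [[0,0,-2.2],[0,0,0],0]
  ]
}}

```text
time_s: 6.18
eef_pos: [0.4948, -0.28, 0.2003]
eef_rot: [-0.001, -0.262, 0.965, 0.001]
wrist_force: [0.6, 1.1, -1.4]
opening: 0.172
```

Run:
```python
from h import *
go([.486,.10,.20],90)
c=viewer.calibration("wrist"); im=viewer.camera("wrist"); cv2.imwrite("pics/w4.png",im)
# hole of holder, stud now unobstructed
for t in ["holder_hole0","key"]:
    for r in spotter.outline_of("wrist",t)[:3]:
        m=r["region"]; ys,xs=np.nonzero(m); cc,s,an=cv2.minAreaRect(np.c_[xs,ys].astype(np.float32)); print(t,round(r["score"],2),np.round(cc,1),np.round(s,1),round(an,1),px2w("wrist",[cc],.04,c).round(4))
print(w2px("wrist",[[.4967,-.2808,.04]],c))
im=viewer.camera("top"); cv2.imwrite("pics/top2.png",im)
for r in spotter.outline_of("top","holder_hole0")[:2]:
    m=r["region"]; ys,xs=np.nonzero(m); cc,s,an=cv2.minAreaRect(np.c_[xs,ys].astype(np.float32)); print(round(r["score"],2),np.round(cc,1),np.round(s,1),px2w("top",[cc],.04).round(4))
```

```text
t 6.17 pos [ 0.4948 -0.28    0.2003] psi 120.42 shift [-3.08   5.535  0.017] turn [ 0.015 -0.009  3.803] F [ 0.59  1.12 -1.42] M [0.056 0.001 0.003] op 0.172 q6 -2.83
holder_hole0 0.65 [314.6 185.8] [81.5 84.2] 27.3 [[ 0.4972 -0.2805  0.04  ]]
key 0.9 [317.  290.5] [155.  44.] 90.0 [[ 0.5856 -0.2262  0.04  ]]
key 0.72 [352.3  70.4] [22.6 59.3] 1.4 [[ 0.4004 -0.3023  0.04  ]]
key 0.57 [190.3 175.9] [28.2 54.1] 26.6 [[ 0.5437 -0.3775  0.04  ]]
[[314.53314331 185.12286612]]
0.85 [422.5 228.5] [25. 25.] [[ 0.4992 -0.268   0.04  ]]
```

View pics/w4.png

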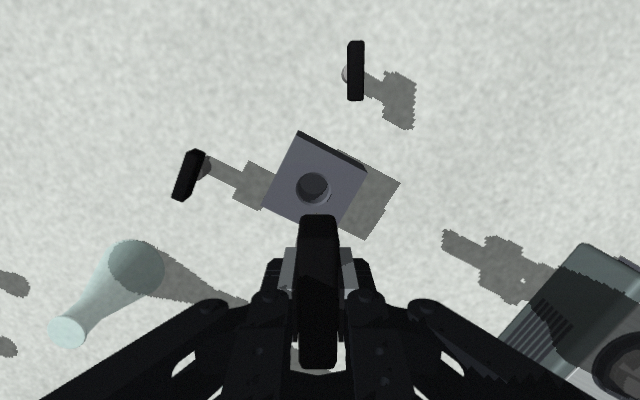

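>>> {"op": "move_arm", "data": {
  "motion": [
    [[0,0,-1],[0,0,0],0],
    [[-3.89,6.91,-1],[0,0,3.8],0],
    [[-3.89,6.91,-1],[0,0,3.8],0],
    [[-3.89,6.91,-1],[0,0,3.8],0],
    [[-3.89,6.91,-1],[0,0,3.8],0],
    [[-3.89,6.91,-1],[0,0,3.8],0],
    [[-3.89,6.91,-1],[0,0,3.8],0],
    [[-3.89,6.91,-1],[0,0,3.8],0],
    [[-3.89,6.91,-1],[0,0,3.8],0],
    [[-3.89,6.91,-1],[0,0,3.8],0]
  ]
}}

```text
time_s: 7.68
eef_pos: [0.4861, 0.1976, 0.2609]
eef_rot: [-0.001, -0.002, 1.0, 0.0]
wrist_force: [0.9, 0.1, -2.1]
opening: 0.176
```

>>> {"op": "move_arm", "data": {
  "motion": [
    [[0,0,0],[0,0,0],0],
    [[0,0,0],[0,0,0],0]
  ]
}}

```text
time_s: 7.92
eef_pos: [0.4871, 0.1938, 0.2613]
eef_rot: [-0.0, 0.001, 1.0, -0.0]
wrist_force: [-0.9, -0.8, -1.4]
opening: 0.177
```

Run:
```python
from h import *
go([.486,.196,.26],90)
c=viewer.calibration("wrist"); im=viewer.camera("wrist"); cv2.imwrite("pics/w5.png",im)
import json; json.dump({k:np.array(v).tolist() for k,v in c.items()},open("c5.json","w"))
for t,z in [("boss_stud",.098),("stud",.112)]:
    for r in spotter.outline_of("wrist",t)[:3]:
        m=r["region"]; ys,xs=np.nonzero(m); cc,s,an=cv2.minAreaRect(np.c_[xs,ys].astype(np.float32)); print(t,round(r["score"],2),np.round(cc,1),np.round(s,1),round(an,1),px2w("wrist",[cc],z,c).round(4))
```

```text
t 7.92 pos [0.4871 0.1938 0.2613] psi 89.92 shift [0.019 0.037 0.021] turn [-0.003 -0.003 -0.01 ] F [-0.89 -0.78 -1.37] M [ 0.011 -0.     0.016] op 0.177 q6 -1.42
boss_stud 0.59 [320.5 177. ] [72. 75.] 90.0 [[0.4817 0.1962 0.098 ]]
boss_stud 0.17 [ 10. 330.] [42. 20.] 90.0 [[ 0.6416 -0.1219  0.098 ]]
stud 0.59 [315.3 184.2] [45.9 41.9] 80.5 [[0.4845 0.1917 0.112 ]]
stud 0.55 [137.1 184.2] [43.7 50. ] 76.0 [[0.4841 0.0421 0.112 ]]
```

View pics/w5.png

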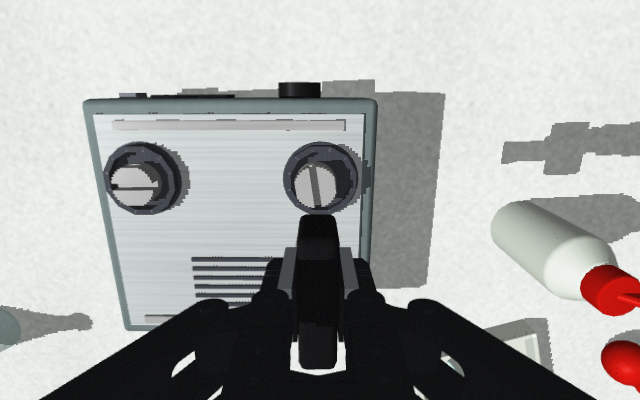

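Open stud: head at (315,185), slot running from about (311,165) to (320,205). The fastened one is at (135,185). Next I'll measure the head and slot numerically.

Run:
```python
from h import *
import json; c=json.load(open("c5.json")); im=cv2.imread("pics/w5.png"); g=cv2.cvtColor(im,cv2.COLOR_BGR2GRAY)
sub=g[150:215,285:350]
m=(sub>125).astype(np.uint8)
n,l,st,ce=cv2.connectedComponentsWithStats(m); 
for i in range(1,n):
    if st[i,4]>100: print(st[i],ce[i])
for r in range(10,60,2): print(150+r," ".join("%3d"%v for v in sub[r,6:60:1]))
h4=viewer.calibration("wrist")
```

```text
[ 31  17  20  40 551] [40.50272232 35.40653358]
[  9  18  20  40 535] [19.16635514 38.09345794]
[  0  41  23  24 222] [ 6.62162162 57.45495495]
160  71  72  71  72  72  72  88  62  39  39  37  36  38  35  38  40  38  70  71  71  70  72  73  73  74  71  69  72  73  70  71  70  72  76  73  71  70  72  71  70  70  40  36  37  37  38  36  38  36  37  34  53  87  71
162  70  71  74  72  72  72  50  39  37  39  40  39  39  36  38  39  38  70  82  83  82  79  78  75  72  72  73  73  73  66  54  48  40  41  38  34  37  38  36  36  34  35  36  36  36  37  38  35  36  37  34  36  35  67
164  73  72  71  70  72  49  34  38  38  39  38  37  38  46 104 103 102  95  91  90 101 122  89  84  81  72  72  71  76  72  69  72  75  73  63  47  37  37  36  36  37  36  33  37  38  39  39  35  37  38  35  35  38  38
166  72  70  71  73  50  39  36  35  36  35  40  54 107 109  98  81  77  70 141 171 174 106  92  95  92  85  83 104  99  77  71  74  81  80  71  72  66  55  39  35  36  35  36  34  37  37  37  38  40  38  36  38  38  38
168  71  70  70  42  37  38  36  35  37  63 122  94  82  75 125 132 153 132 
[... 3843 characters left out ...]
  72  61  45  47  44  48  52  79  73  72
204 201 203 175  91  71  96 106  92  74  71  95  86  69 134 178 182 179 180 181 182 182 180 182 100  98 102 100 119  79  72 122 176 181 182 177 179 178 111  75  69  67  57  44  45  43  46  46  55  68  73  77  81  72  73
206 207 205 206 204 127  81  74  71  72  71  72  72  72  93  67  43  96 173 178 179 180 181 181 124  50  37  34  36  37  37 118 149 129 126  99  72  71  54  57  47  44  46  45  59  69  73  71  70  73  72  72  70  71  70
208 201 200 200 200 199 199 200 173  96  74  71  69  72  71  73  72  72  72  62  41  61  34  29  29  30  31  30  29  32  30  29  30  28  28  32  30  32  43  44  52  56  71  71  72  71  72  71  71  72  75  71  86 101 191
```

Run:
```python
from h import *
import json; c=json.load(open("c5.json"))
for z in (.108,.112,.116):
    P=px2w("wrist",[[314.8,186.5],[312.4,170],[316.6,200],[295.2,186.5],[335.2,186.5]],z,c)
    d=P[2]-P[1]; print(z,P[0].round(4),"slot yaw",np.degrees(np.arctan2(d[1],d[0])).round(2),"dia",np.linalg.norm(P[4]-P[3]).round(4))
go([0,0,0],90)
T=np.array(c["extrinsics"]); print(T.round(4))
# where does handle in hand show: edges of handle top front
g=cv2.cvtColor(cv2.imread("pics/w5.png"),cv2.COLOR_BGR2GRAY)
for r in (222,235,245): print(r," ".join("%d"%v for v in g[r,290:346]))
print("hole",px2w("wrist",[[312.8,188]],.04,c))
```

```text
0.108 [0.4875 0.1913 0.108 ] slot yaw 7.47 dia 0.0339
0.112 [0.4864 0.1913 0.112 ] slot yaw 7.47 dia 0.0335
0.116 [0.4854 0.1914 0.116 ] slot yaw 7.47 dia 0.033
t 8.07 pos [0.4872 0.1939 0.2615] psi 89.91 shift [ 8.116 -3.244  4.359] turn [-0.001  0.    -0.011] F [-0.35  0.3  -1.1 ] M [ 0.028 -0.015 -0.024] op 0.176 q6 -1.42
[[ 1.800e-03  9.555e-01  2.950e-01  4.104e-01]
 [ 1.000e+00 -1.800e-03 -3.000e-04  1.937e-01]
 [ 3.000e-04  2.950e-01 -9.555e-01  3.951e-01]
 [ 0.000e+00  0.000e+00  0.000e+00  1.000e+00]]
222 195 195 196 195 198 194 197 196 196 85 22 20 13 14 15 11 14 13 13 10 9 8 11 8 13 12 12 10 12 8 12 11 13 15 13 15 13 13 13 11 12 11 16 11 11 11 139 193 197 197 197 196 197 195 197 195
235 203 201 202 200 201 202 201 136 43 16 18 13 14 12 8 12 8 9 13 11 10 12 8 13 10 14 15 7 9 9 8 8 12 12 8 9 13 13 14 12 10 13 12 11 9 13 8 9 141 196 200 200 199 200 202 200
245 192 192 191 193 193 165 116 39 30 23 27 26 26 27 23 24 22 24 20 22 25 25 25 23 22 23 22 22 22 22 19 23 24 20 22 20 25 24 22 22 23 20 21 17 17 17 12 11 9 88 183 190 191 192 189 190
hole [[0.5074119  0.18861349 0.04      ]]
```

>>> {"op": "move_arm", "data": {
  "motion": [
    [[0.035,-0.04,0.5],[0,0,-0.95],0],
    [[0.035,-0.04,1],[0,0,-0.95],0],
    [[0.035,-0.04,1.27],[0,0,-0.95],0],
    [[0.035,-0.04,1.27],[0,0,-0.95],0],
    [[0.035,-0.04,1.27],[0,0,-0.95],0]
  ]
}}

```text
time_s: 8.7
eef_pos: [0.4858, 0.1926, 0.1865]
eef_rot: [0.001, -0.066, 0.998, 0.0]
wrist_force: [1.1, -0.1, -1.8]
opening: 0.171
```

Run:
```python
from h import *
go([.4851,.1913,.175],97.5)
c=viewer.calibration("wrist"); im=viewer.camera("wrist"); s=viewer.camera("scene")
go([.4851,.1913,.175],97.5)
a=cv2.resize(im[60:300,200:440],(480,480)); p=w2px("scene",[[.486,.194,.12]])[0].astype(int); print(p)
b=s[p[1]-40:p[1]+20,p[0]-18:p[0]+21]; b=cv2.resize(b,None,fx=8,fy=8,interpolation=3)
cv2.imwrite("pics/c6.png",np.hstack([a,b[:480,:312]]))
```

```text
t 8.7 pos [0.4858 0.1926 0.1865] psi 97.6 shift [ 0.015 -0.02   0.192] turn [0.    0.014 0.013] F [ 1.05 -0.13 -1.81] M [ 0.004  0.033 -0.07 ] op 0.171 q6 -1.55
t 8.8 pos [0.4858 0.1927 0.1867] psi 97.62 shift [ 0.016 -0.021  0.194] turn [0.    0.017 0.014] F [ 0.2  -0.95 -1.92] M [-0.03  -0.029  0.019] op 0.173 q6 -1.55
[331 159]
```

View pics/c6.png

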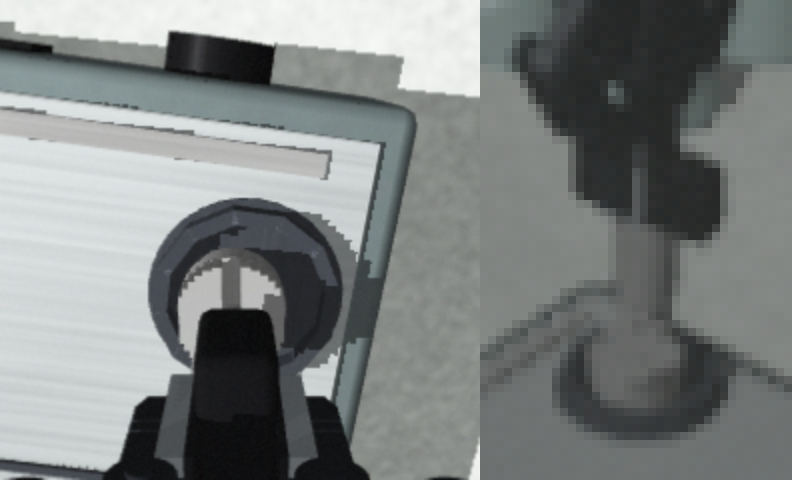

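The picture shows the slot parallel to the blade, about 2 mm to the left of the handle's mid-plane (crop x 231 against 238). The tip is above the stud. I'll shift and lower by feel.

>>> {"op": "move_arm", "data": {
  "motion": [
    [[0.015,-0.03,0.05],[0,0,0],0],
    [[0.015,-0.03,0.1],[0,0,0],0],
    [[0.015,-0.03,0.14],[0,0,0],0],
    [[0.015,-0.03,0.14],[0,0,0],0]
  ]
}}

```text
time_s: 9.3
eef_pos: [0.484, 0.1906, 0.1766]
eef_rot: [-0.0, -0.066, 0.998, -0.0]
wrist_force: [0.1, -0.5, -2.2]
opening: 0.172
```

>>> {"op": "move_arm", "data": {
  "motion": [
    [[0,0,0.02],[0,0,0],0],
    [[0,0,0.04],[0,0,0],0]
  ]
}}

```text
time_s: 9.55
eef_pos: [0.4843, 0.1907, 0.1745]
eef_rot: [0.0, -0.066, 0.998, 0.0]
wrist_force: [0.2, -0.3, -0.4]
opening: 0.175
```

>>> {"op": "move_arm", "data": {
  "motion": [
    [[0,0,0.02],[0,0,0],0],
    [[0,0,0.03],[0,0,0],0]
  ]
}}

```text
time_s: 9.8
eef_pos: [0.4842, 0.1907, 0.1726]
eef_rot: [-0.0, -0.066, 0.998, 0.0]
wrist_force: [0.9, 0.0, -1.9]
opening: 0.175
```

>>> {"op": "move_arm", "data": {
  "motion": [
    [[0,0,0.015],[0,0,0],0],
    [[0,0,0.03],[0,0,0],0]
  ]
}}

```text
time_s: 10.05
eef_pos: [0.4843, 0.1907, 0.1709]
eef_rot: [0.0, -0.066, 0.998, 0.0]
wrist_force: [0.9, -0.1, -1.7]
opening: 0.178
```

>>> {"op": "move_arm", "data": {
  "motion": [
    [[0,0,0.015],[0,0,0],0],
    [[0,0,0.03],[0,0,0],0]
  ]
}}

```text
time_s: 10.3
eef_pos: [0.4842, 0.1907, 0.169]
eef_rot: [-0.0, -0.066, 0.998, 0.0]
wrist_force: [-0.1, 1.3, -1.8]
opening: 0.17
```

>>> {"op": "move_arm", "data": {
  "motion": [
    [[0,0,0.015],[0,0,0],0],
    [[0,0,0.02],[0,0,0],0]
  ]
}}

```text
time_s: 10.55
eef_pos: [0.4842, 0.1906, 0.1678]
eef_rot: [-0.0, -0.066, 0.998, 0.0]
wrist_force: [0.1, 0.2, -1.5]
opening: 0.174
```

>>> {"op": "move_arm", "data": {
  "motion": [
    [[0,0,0.015],[0,0,0],0],
    [[0,0,0.03],[0,0,0],0]
  ]
}}

```text
time_s: 10.8
eef_pos: [0.4843, 0.1907, 0.1661]
eef_rot: [0.0, -0.066, 0.998, 0.0]
wrist_force: [-0.6, 0.3, -1.4]
opening: 0.175
```

>>> {"op": "move_arm", "data": {
  "motion": [
    [[0,0,0.015],[0,0,0],0],
    [[0,0,0.03],[0,0,0],0]
  ]
}}

```text
time_s: 11.05
eef_pos: [0.4844, 0.1907, 0.1646]
eef_rot: [0.0, -0.066, 0.998, -0.0]
wrist_force: [-1.7, -0.4, 2.9]
opening: 0.177
```

>>> {"op": "move_arm", "data": {
  "motion": [
    [[0,0,0.01],[0,0,0],0],
    [[0,0,0.02],[0,0,0],0]
  ]
}}

```text
time_s: 11.3
eef_pos: [0.4844, 0.1907, 0.1634]
eef_rot: [0.0, -0.066, 0.998, -0.0]
wrist_force: [-1.3, -0.8, 5.0]
opening: 0.174
```

Contact came at tip z ≈ 0.102, which is the slot-floor level and below the head top, so the blade is in the slot. Pressing in.

>>> {"op": "move_arm", "data": {
  "motion": [
    [[0,0,0.015],[0,0,0],0],
    [[0,0,0.03],[0,0,0],0],
    [[0,0,0.04],[0,0,0],0]
  ]
}}

```text
time_s: 11.68
eef_pos: [0.4844, 0.1907, 0.161]
eef_rot: [0.0, -0.066, 0.998, -0.0]
wrist_force: [-1.5, 0.2, 6.9]
opening: 0.172
```

>>> {"op": "move_arm", "data": {
  "motion": [
    [[0,0,0.01],[0,0,0],0],
    [[0,0,0.02],[0,0,0],0]
  ]
}}

```text
time_s: 11.92
eef_pos: [0.4845, 0.1907, 0.16]
eef_rot: [0.0, -0.066, 0.998, 0.0]
wrist_force: [-2.4, -0.4, 7.7]
opening: 0.177
```

>>> {"op": "move_arm", "data": {
  "motion": [
    [[0,0,0.01],[0,0,0],0],
    [[0,0,0.015],[0,0,0],0]
  ]
}}

```text
time_s: 12.18
eef_pos: [0.4846, 0.1907, 0.1593]
eef_rot: [0.0, -0.066, 0.998, -0.0]
wrist_force: [-1.7, 0.1, 7.4]
opening: 0.176
```

>>> {"op": "move_arm", "data": {
  "motion": [
    [[0,0,0.015],[0,0,0],0],
    [[0,0,0.025],[0,0,0],0],
    [[0,0.005,0.025],[0,0,0.7],0],
    [[0,0.01,0.025],[0,0,1.4],0],
    [[0,0.015,0.025],[0,0,2],0]
  ]
}}

```text
time_s: 12.8
eef_pos: [0.485, 0.1923, 0.1583]
eef_rot: [0.001, 0.074, 0.997, 0.001]
wrist_force: [-0.9, 1.4, 9.5]
opening: 0.176
```

```bash
python3 -c "
from h import *
go([.4845,.1937,.158],0)"
```

```text
t 12.8 pos [0.485  0.1923 0.1583] psi 81.47 shift [0.012 0.022 0.005] turn [2.2000e-02 4.0000e-03 1.0183e+01] F [-0.91  1.41  9.49] M [0.491 0.392 0.103] op 0.176 q6 -1.27
```

>>> {"op": "move_arm", "data": {
  "motion": [
    [[0,0,0],[0,0,0.8],0],
    [[0,0.005,0.005],[0,0,1.6],0],
    [[0,0.01,0.005],[0,0,2.4],0],
    [[0,0.015,0.005],[0,0,3.2],0],
    [[0,0.015,0.005],[0,0,3.2],0]
  ]
}}

```text
time_s: 13.42
eef_pos: [0.4858, 0.1932, 0.1583]
eef_rot: [0.002, 0.293, 0.956, 0.001]
wrist_force: [0.0, 2.7, 8.8]
opening: 0.174
```

```bash
python3 -c "
from h import *
go([.4845,.1937,.158],0)"
```

```text
t 13.43 pos [0.4858 0.1932 0.1583] psi 55.96 shift [ 0.022 -0.006  0.005] turn [3.200e-02 3.000e-03 6.994e+00] F [0.05 2.69 8.82] M [0.494 0.175 0.073] op 0.174 q6 -0.83
```

>>> {"op": "move_arm", "data": {
  "motion": [
    [[0.005,0.01,0.005],[0,0,0.8],0],
    [[0.01,0.015,0.01],[0,0,1.6],0],
    [[0.014,0.02,0.01],[0,0,2.4],0],
    [[0.014,0.02,0.01],[0,0,3.2],0],
    [[0.014,0.02,0.01],[0,0,3.8],0]
  ]
}}

```text
time_s: 14.05
eef_pos: [0.4871, 0.1946, 0.1583]
eef_rot: [0.003, 0.534, 0.845, 0.003]
wrist_force: [2.6, 1.8, 8.7]
opening: 0.173
```

```bash
python3 -c "
from h import *
go([.4845,.1937,.158],0)"
```

```text
t 14.05 pos [0.4871 0.1946 0.1583] psi 25.45 shift [ 0.006 -0.045  0.005] turn [0.053 0.    3.181] F [2.56 1.85 8.68] M [ 0.417 -0.638  0.17 ] op 0.173 q6 -0.29
```

>>> {"op": "move_arm", "data": {
  "motion": [
    [[0,0,0],[0,0,0.8],0],
    [[0,-0.005,0.005],[0,0,1.6],0],
    [[0,-0.01,0.005],[0,0,2.4],0],
    [[0,-0.015,0.005],[0,0,3],0],
    [[0,-0.015,0.005],[0,0,3.4],0],
    [[0,-0.015,0.005],[0,0,3.7],0]
  ]
}}

```text
time_s: 14.8
eef_pos: [0.4863, 0.1943, 0.1581]
eef_rot: [0.002, 0.732, 0.682, 0.003]
wrist_force: [4.2, 2.4, 10.0]
opening: 0.173
```

```bash
python3 -c "
from h import *
go([.4845,.1937,.158],-6)"
```

```text
t 14.8 pos [0.4863 0.1943 0.1581] psi -4.06 shift [-0.012 -0.03   0.002] turn [ 0.051 -0.018  0.242] F [4.17 2.37 9.98] M [ 0.444 -0.62   0.15 ] op 0.173 q6 0.22
```

>>> {"op": "move_arm", "data": {
  "motion": [
    [[0,0,0],[0,0,0.25],0],
    [[0,0,0],[0,0,0.4],0],
    [[0,0,0],[0,0,0.4],0]
  ]
}}

```text
time_s: 15.18
eef_pos: [0.4863, 0.1942, 0.1581]
eef_rot: [0.002, 0.75, 0.661, 0.003]
wrist_force: [1.6, 2.1, 8.5]
opening: 0.176
```

```bash
python3 -c "
from h import *
go([.4845,.1937,.158],-6)"
```

```text
t 15.18 pos [0.4863 0.1942 0.1581] psi -7.19 shift [-0.013 -0.029  0.002] turn [ 0.05  -0.019 -0.149] F [1.62 2.08 8.54] M [ 0.412 -0.52   0.154] op 0.176 q6 0.28
```

>>> {"op": "move_arm", "data": {
  "motion": [
    [[0,0,-0.02],[0,0,0],0],
    [[0,0,-0.05],[0,0,0],0],
    [[0,0,-0.06],[0,0,0],0]
  ]
}}

```text
time_s: 15.55
eef_pos: [0.4859, 0.1942, 0.1613]
eef_rot: [0.001, 0.75, 0.661, 0.003]
wrist_force: [2.1, 1.8, 6.1]
opening: 0.175
```

>>> {"op": "move_arm", "data": {
  "motion": [
    [[0,0,-0.01],[0,0,0],0],
    [[0,0,-0.02],[0,0,0],0]
  ]
}}

```text
time_s: 15.8
eef_pos: [0.4856, 0.1942, 0.1622]
eef_rot: [0.001, 0.75, 0.661, 0.003]
wrist_force: [3.2, 2.3, 5.1]
opening: 0.175
```

>>> {"op": "move_arm", "data": {
  "motion": [
    [[0,0,-0.01],[0,0,0],0],
    [[0,0,-0.02],[0,0,0],0]
  ]
}}

```text
time_s: 16.05
eef_pos: [0.4847, 0.1939, 0.1628]
eef_rot: [0.001, 0.75, 0.661, 0.002]
wrist_force: [3.4, 2.8, 4.6]
opening: 0.174
```

Spring force continues well above the 4–5 mm level, so it is rising into the catch. I'll withdraw, easing the twist.

>>> {"op": "move_arm", "data": {
  "motion": [
    [[0,0,-0.02],[0,0,0],0],
    [[0,0,-0.04],[0,0,0],0],
    [[0,0,-0.05],[0,0,-0.4],0],
    [[0,0,-0.05],[0,0,-0.6],0]
  ]
}}

```text
time_s: 16.55
eef_pos: [0.4824, 0.1931, 0.1638]
eef_rot: [-0.001, 0.721, 0.693, -0.001]
wrist_force: [1.1, 0.3, -1.0]
opening: 0.175
```

```bash
python3 -c "
from h import *
go([.4845,.1937,.27],0)"
```

```text
t 16.55 pos [0.4824 0.1931 0.1638] psi -2.33 shift [ 0.01  0.03 -1.77] turn [-0.019  0.007 -0.291] F [ 1.07  0.32 -0.97] M [ 0.106 -0.276 -0.033] op 0.175 q6 0.19
```

>>> {"op": "move_arm", "data": {
  "motion": [
    [[0,0,-0.1],[0,0,0],0],
    [[0,0,-0.25],[0,0,0],0],
    [[0,0,-0.6],[0,0,0],0],
    [[0,0,-1.2],[0,0,0],0],
    [[0,0,-1.7],[0,0,0],0],
    [[0,0,-1.7],[0,0,0],0],
    [[0,0,-1.7],[0,0,0],0]
  ]
}}

```text
time_s: 17.42
eef_pos: [0.4826, 0.1934, 0.266]
eef_rot: [-0.0, 0.722, 0.692, -0.001]
wrist_force: [0.4, -0.6, -2.0]
opening: 0.178
```

Run:
```python
from h import *
go([.4966,-.2817,.27],120.4)
im=viewer.camera("wrist"); cv2.imwrite("pics/w7.png",im)
```

```text
t 17.43 pos [0.4826 0.1934 0.266 ] psi -2.4 shift [-7.901  0.564 -0.065] turn [-1.1000e-02 -1.2000e-02 -1.5349e+01] F [ 0.45 -0.63 -2.04] M [-0.03  -0.032  0.042] op 0.178 q6 0.19
```

View pics/w7.png

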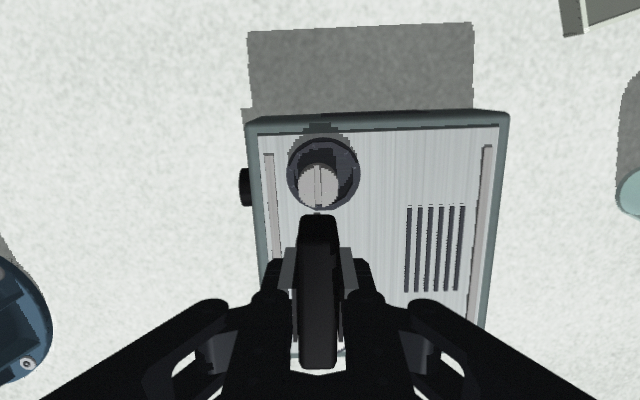

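Stud slot now lies along y (from about (318,168) to (319,205)), agreeing with about 92°. Now back to the holder.

>>> {"op": "move_arm", "data": {
  "motion": [
    [[-7.85,0.53,0],[0,0,-7.5],0],
    [[-7.85,0.53,0],[0,0,-7.5],0],
    [[-7.85,0.53,0],[0,0,-7.5],0],
    [[-7.85,0.53,0],[0,0,-7.5],0],
    [[-7.85,0.53,0],[0,0,-7.5],0],
    [[-7.85,0.53,0],[0,0,-7.5],0],
    [[-7.85,0.53,0],[0,0,-7.5],0],
    [[-7.85,0.53,0],[0,0,-7.5],0],
    [[-7.85,0.53,0],[0,0,-7.5],0],
    [[-7.85,0.53,0],[0,0,-7.5],0]
  ]
}}

```text
time_s: 18.73
eef_pos: [0.4948, -0.2786, 0.2652]
eef_rot: [-0.001, 0.28, 0.96, 0.001]
wrist_force: [-0.4, -0.2, -2.3]
opening: 0.175
```

Run:
```python
from h import *
go([.4966,-.281,.2003],120.4)
```

```text
t 18.73 pos [ 0.4948 -0.2786  0.2652] psi 57.5 shift [-0.051 -0.019  1.081] turn [ 0.018 -0.018 -7.862] F [-0.36 -0.19 -2.3 ] M [ 0.036  0.018 -0.016] op 0.175 q6 -1.73
```

>>> {"op": "move_arm", "data": {
  "motion": [
    [[-0.04,0,1],[0,0,-7.86],0],
    [[-0.04,0,1],[0,0,-7.86],0],
    [[-0.04,0,1],[0,0,-7.86],0],
    [[-0.04,0,1],[0,0,-7.86],0],
    [[-0.04,0,1],[0,0,-7.86],0],
    [[-0.04,0,1],[0,0,-7.86],0],
    [[-0.04,0,1],[0,0,-7.86],0],
    [[-0.04,0,1],[0,0,-7.86],0],
    [[-0.04,0,1],[0,0,-7.86],0]
  ]
}}

```text
time_s: 19.85
eef_pos: [0.4977, -0.2791, 0.2068]
eef_rot: [-0.0, -0.262, 0.965, 0.0]
wrist_force: [0.3, -0.0, -0.8]
opening: 0.174
```

Run:
```python
from h import *
go([.4966,-.281,.135],120.4)
c=viewer.calibration("wrist"); im=viewer.camera("wrist"); cv2.imwrite("pics/w8.png",im)
go([.4966,-.281,.135],120.4)
g4=cv2.imread("pics/w4.png"); 
def circ(img,lab,c):
    # hole: fit ellipse to the mouth, dark vs block top
    g=cv2.cvtColor(img,cv2.COLOR_BGR2GRAY)
    print(lab); 
    for r in range(166,212,4): print(r," ".join("%d"%v for v in g[r,288:340]))
circ(im,"w8",c)
d=cv2.absdiff(g4,im)[215:370,295:345]; print("handle diff mean",d.mean())
t=cv2.matchTemplate(im[205:385,280:360],g4[215:245,295:341],cv2.TM_CCOEFF_NORMED); print(cv2.minMaxLoc(t))
print("expected shift (15,10); px of (.4985,-.2805,.04)",w2px("wrist",[[.4985,-.2805,.04]],c))
for u in ([312.8,188],[313,186]): print(px2w("wrist",[u],.04,c))
```

```text
t 19.85 pos [ 0.4977 -0.2791  0.2068] psi 120.43 shift [ 0.031 -0.018  1.197] turn [0.001 0.    0.004] F [ 0.34 -0.03 -0.84] M [0.012 0.027 0.038] op 0.174 q6 -2.82
t 19.9 pos [ 0.4977 -0.2793  0.2069] psi 120.44 shift [ 0.029 -0.015  1.198] turn [ 0.001 -0.     0.005] F [ 0.68  0.62 -1.53] M [ 0.03  -0.011 -0.01 ] op 0.172 q6 -2.82
w8
166 93 91 93 92 90 89 91 91 92 91 91 90 90 91 90 91 90 89 91 91 90 91 89 90 89 92 92 91 91 91 91 92 92 91 91 90 93 93 90 93 89 91 92 92 91 91 91 92 93 92 91 93
170 90 91 89 91 91 89 92 89 91 92 90 92 90 89 90 89 69 43 44 41 44 45 45 47 46 45 47 44 47 44 46 45 50 62 70 71 79 88 87 91 90 91 90 87 91 94 90 92 93 92 93 89
174 89 90 88 92 91 92 91 91 92 93 92 90 66 42 42 45 44 46 46 44 47 43 48 46 44 45 47 44 44 44 45 46 44 46 48 46 45 45 71 86 90 91 90 90 91 91 91 91 90 91 91 91
178 89 91 91 92 92 92 92 91 91 91 59 40 40 39 44 46 45 45 43 46 43 46 46 47 47 46 47 48 46 45 47 45 46 45 46 46 42 47 45 44 66 92 94 91 91 90 93 91 91 93 91 92
182 91 94 92 93 91 91 90 90 89 58 40 39 35 33 34 46 47 46 47 42 46 45 46 48 47 45 46 43 46 44 46 44 46 45 44 48 44 45 45 3
[... 727 characters left out ...]
2 90 92 89 91 89 92 92 91 90 91 91 92 91 90 92 90 92 91 89 91 89 91 89 92 91 90 89 89 89 90 90 91 92 90 91 92 90 92 90 91 90
206 90 91 90 90 92 91 92 91 91 91 89 90 92 91 91 90 92 93 88 89 89 90 92 91 92 89 91 90 91 89 91 91 90 92 92 92 92 91 88 91 92 92 90 93 91 88 90 90 89 93 92 90
210 91 93 91 91 90 90 89 89 91 92 90 90 92 91 92 91 92 90 91 91 90 91 90 91 90 88 91 92 92 90 92 92 92 92 91 93 92 90 91 91 90 90 89 88 90 91 91 89 92 90 93 91
handle diff mean 4.450150537634409
(-0.25774508714675903, 0.944111704826355, (34, 54), (15, 10))
expected shift (15,10); px of (.4985,-.2805,.04) [[315.02627697 181.8231078 ]]
[[ 0.50439584 -0.27935161  0.04      ]]
[[ 0.50271403 -0.28012391  0.04      ]]
```

Key unchanged in the hand (template offset exact). Lowering it to just above the mouth.

>>> {"op": "move_arm", "data": {
  "motion": [
    [[0.034,-0.022,0.6],[0,0,0],0],
    [[0.034,-0.022,1.2],[0,0,0],0],
    [[0.034,-0.022,1.5],[0,0,0],0],
    [[0.034,-0.022,1.6],[0,0,0],0],
    [[0.034,-0.022,1.6],[0,0,0],0],
    [[0.034,-0.022,1.6],[0,0,0],0]
  ]
}}

```text
time_s: 20.65
eef_pos: [0.4974, -0.2825, 0.1123]
eef_rot: [0.001, -0.263, 0.965, -0.001]
wrist_force: [0.9, -0.2, -1.6]
opening: 0.175
```

Run:
```python
from h import *
go([.4966,-.2816,.10],120.4)
c=viewer.calibration("wrist"); im=viewer.camera("wrist"); s=viewer.camera("scene")
p=w2px("scene",[[.4985,-.2805,.05]])[0].astype(int)
b=cv2.resize(s[p[1]-30:p[1]+30,p[0]-30:p[0]+30],(480,480),interpolation=3)
a=cv2.resize(im[90:250,240:400],(480,480),interpolation=3)
cv2.imwrite("pics/c9.png",np.hstack([a,b])[:, :960]); cv2.imwrite("pics/c9.png",cv2.resize(np.hstack([a,b]),(800,400)))
```

```text
t 20.65 pos [ 0.4974 -0.2825  0.1123] psi 120.5 shift [0.003 0.02  0.206] turn [-0.017  0.006  0.012] F [ 0.93 -0.24 -1.64] M [0.037 0.023 0.014] op 0.175 q6 -2.83
```

View pics/c9.png

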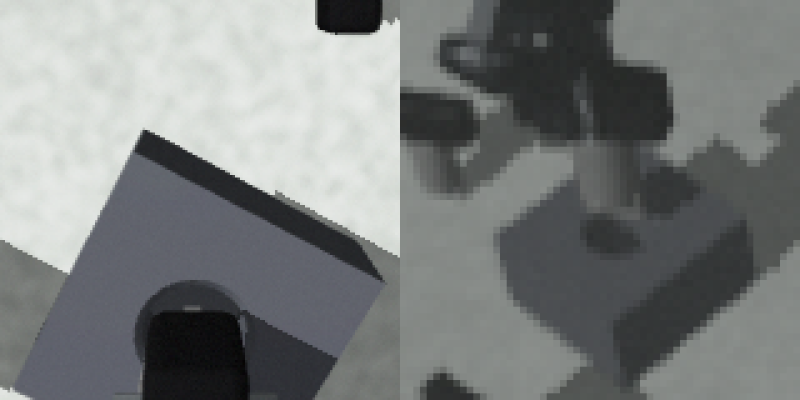

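Left: the hole is at crop (190,335), about 1 mm left of the handle's middle (195). Right: the blade hangs directly above the hole. Lowering by feel.

>>> {"op": "move_arm", "data": {
  "motion": [
    [[0,-0.005,0.05],[0,0,0],0],
    [[0,-0.005,0.1],[0,0,0],0],
    [[0,-0.005,0.14],[0,0,0],0]
  ]
}}

```text
time_s: 21.12
eef_pos: [0.4966, -0.2821, 0.1022]
eef_rot: [-0.0, -0.263, 0.965, 0.0]
wrist_force: [-0.0, -0.4, -1.1]
opening: 0.175
```

>>> {"op": "move_arm", "data": {
  "motion": [
    [[0,0,0.03],[0,0,0],0],
    [[0,0,0.06],[0,0,0],0]
  ]
}}

```text
time_s: 21.38
eef_pos: [0.4967, -0.2821, 0.0987]
eef_rot: [-0.0, -0.263, 0.965, 0.0]
wrist_force: [0.7, -0.0, -1.0]
opening: 0.172
```

>>> {"op": "move_arm", "data": {
  "motion": [
    [[0,0,0.03],[0,0,0],0],
    [[0,0,0.06],[0,0,0],0]
  ]
}}

```text
time_s: 21.62
eef_pos: [0.4967, -0.2822, 0.0952]
eef_rot: [0.0, -0.263, 0.965, -0.0]
wrist_force: [-0.5, 0.4, -1.5]
opening: 0.176
```

>>> {"op": "move_arm", "data": {
  "motion": [
    [[0,0,0.04],[0,0,0],0],
    [[0,0,0.08],[0,0,0],0]
  ]
}}

```text
time_s: 21.88
eef_pos: [0.4967, -0.2821, 0.0903]
eef_rot: [0.0, -0.263, 0.965, -0.0]
wrist_force: [0.1, -0.1, -1.8]
opening: 0.171
```

>>> {"op": "move_arm", "data": {
  "motion": [
    [[0,0,0.03],[0,0,0],0],
    [[0,0,0.06],[0,0,0],0]
  ]
}}

```text
time_s: 22.12
eef_pos: [0.4967, -0.2821, 0.0868]
eef_rot: [-0.0, -0.263, 0.965, 0.0]
wrist_force: [0.2, 0.5, -1.8]
opening: 0.175
```

>>> {"op": "move_arm", "data": {
  "motion": [
    [[0,0,0.04],[0,0,0],0],
    [[0,0,0.1],[0,0,0],0]
  ]
}}

```text
time_s: 22.38
eef_pos: [0.4968, -0.2822, 0.0808]
eef_rot: [0.0, -0.263, 0.965, -0.0]
wrist_force: [-0.2, -0.5, -1.2]
opening: 0.174
```

Sliding in freely. Down to the floor now.

>>> {"op": "move_arm", "data": {
  "motion": [
    [[0,0,0.04],[0,0,0],0],
    [[0,0,0.08],[0,0,0],0],
    [[0,0,0.11],[0,0,0],0]
  ]
}}

```text
time_s: 22.75
eef_pos: [0.4967, -0.2821, 0.0741]
eef_rot: [-0.0, -0.263, 0.965, 0.0]
wrist_force: [1.0, 0.2, -1.1]
opening: 0.175
```

>>> {"op": "move_arm", "data": {
  "motion": [
    [[0,0,0.015],[0,0,0],0],
    [[0,0,0.03],[0,0,0],0]
  ]
}}

```text
time_s: 23.0
eef_pos: [0.4967, -0.2822, 0.0725]
eef_rot: [0.0, -0.263, 0.965, -0.0]
wrist_force: [-0.5, 1.0, -1.4]
opening: 0.177
```

>>> {"op": "move_arm", "data": {
  "motion": [
    [[0,0,0.01],[0,0,0],0],
    [[0,0,0.02],[0,0,0],0]
  ]
}}

```text
time_s: 23.25
eef_pos: [0.4967, -0.2821, 0.0713]
eef_rot: [0.0, -0.263, 0.965, -0.0]
wrist_force: [-0.5, -0.1, -1.4]
opening: 0.174
```

>>> {"op": "move_arm", "data": {
  "motion": [
    [[0,0,0.01],[0,0,0],0],
    [[0,0,0.015],[0,0,0],0]
  ]
}}

```text
time_s: 23.5
eef_pos: [0.4968, -0.2823, 0.071]
eef_rot: [0.0, -0.263, 0.965, -0.0]
wrist_force: [-2.9, 2.1, 6.8]
opening: 0.175
```

>>> {"op": "move_arm", "data": {
  "motion": [
    [[0,0,0.005],[0,0,0],0],
    [[0,0,0.01],[0,0,0],0]
  ]
}}

```text
time_s: 23.75
eef_pos: [0.4969, -0.2823, 0.0709]
eef_rot: [0.0, -0.263, 0.965, -0.0]
wrist_force: [-4.2, 2.5, 11.0]
opening: 0.174
```

Seated on the floor. I'll ease the press, open, and retreat straight up.

>>> {"op": "move_arm", "data": {
  "motion": [
    [[0,0,-0.02],[0,0,0],0],
    [[0,0,-0.02],[0,0,0],35],
    [[0,0,-0.02],[0,0,0],45],
    [[0,0,-0.02],[0,0,0],45],
    [[0,0,-0.02],[0,0,0],45]
  ]
}}

```text
time_s: 24.38
eef_pos: [0.4967, -0.2821, 0.0709]
eef_rot: [-0.0, -0.263, 0.965, 0.0]
wrist_force: [0.4, -0.1, -0.2]
opening: 0.449
```

>>> {"op": "move_arm", "data": {
  "motion": [
    [[0,0,-0.1],[0,0,0],45],
    [[0,0,-0.3],[0,0,0],45],
    [[0,0,-0.8],[0,0,0],45],
    [[0,0,-1.6],[0,0,0],45],
    [[0,0,-2.4],[0,0,0],45],
    [[0,0,-3],[0,0,0],45],
    [[0,0,-3],[0,0,0],45]
  ]
}}

```text
time_s: 25.25
eef_pos: [0.4984, -0.2835, 0.2561]
eef_rot: [0.002, -0.263, 0.965, -0.004]
wrist_force: [0.4, -0.5, -0.5]
opening: 0.45
```

Run:
```python
from h import *
go([0.5,-.28,.25],120)
c=viewer.calibration("wrist"); im=viewer.camera("wrist"); t=viewer.camera("top")
for r in spotter.search_frame("wrist","key")[:4]: u=np.array(r["centre"])*[640,400]; print(u,r["score"],px2w("wrist",[u],.089,c))
a=cv2.resize(im,(560,350)); b=cv2.resize(t[205:260,225:340],None,fx=4,fy=4,interpolation=3)
o=np.zeros((570,560,3),np.uint8); o[:350]=a; o[350:570,:460]=b; cv2.imwrite("pics/fin.png",o)
```

```text
t 25.25 pos [ 0.4984 -0.2835  0.2561] psi 120.5 shift [-0.053  0.038  0.102] turn [-0.059  0.019  0.063] F [ 0.39 -0.52 -0.52] M [ 0.006  0.007 -0.021] op 0.45 q6 -2.83
[316.224 179.92 ] 0.76 [[ 0.49832304 -0.28579374  0.089     ]]
[354.112  70.48 ] 0.61 [[ 0.40411616 -0.30557032  0.089     ]]
[218.176 158.8  ] 0.59 [[ 0.52544843 -0.3690035   0.089     ]]
```

View pics/fin.png

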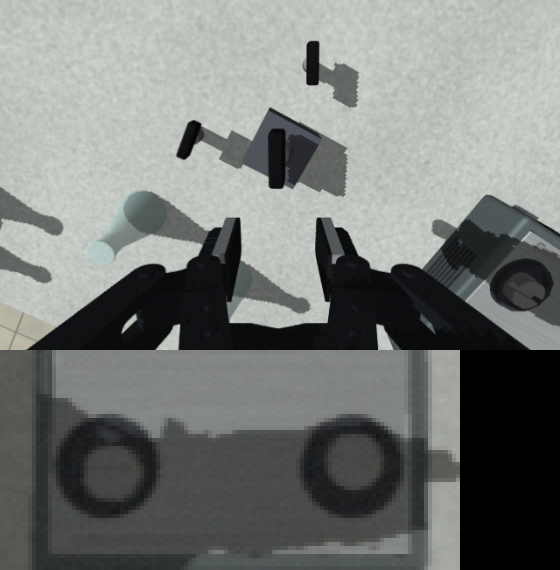

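The key stands upright in its holder (276,158), and its neighbours have not moved. Handing in.

```bash
python3 -c "
from h import *
print(workorder.hand_in())"
```

```text
the job is handed in; nothing more can be done
None
```

The open stud is fastened as far as my checks show, and the key is back in its holder. I handed the job in at about 25 s of the 72 s allowed; it reports no verdict.

- **Turning the stud:** I took the largest key, the one in the holder. The blade went into the open (left) stud's slot without catching. I pressed it in with about 11 N at most, measured at the end of each move, and turned it clockwise through about 105° of tool rotation. That includes the play between blade and slot.
- **Catch:** As I took the pressure off, the spring kept pushing until the stud was only about 1–2 mm in. An unlocked stud would have stayed 4–5 mm in. The close-up afterwards showed the slot along the line of the studs, at roughly 92°.
- **Key and surroundings:** The key slid into the holder freely and touched the floor. The final picture shows it upright, with the gripper open and clear. The fingers stayed on the handle, away from the studs, and the other stud was not touched. The flasks and wash bottle were not on the arm's path, but I did not re-measure their positions.
- **Checks that disagreed or failed:**
  - Before I lowered the key into the holder, the picture and the arm's position reading disagreed by about 2 mm. It still went in without contact.
  - In the last overhead picture the arm's shadow hid both slots, so the locked angle rests on the earlier close-up and the force readings.

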